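Find the outlet key left on and click it off

TASK

One of the four outlet keys on the bench socket box has been left latched down. With a fingertip, tap each key lightly in turn, from the one next to the main switch to the far end, to feel which it is, without clicking any of them over; then press the latched key right down so that it springs up, and come away leaving all four keys up. Leave the main switch, the charger and the things around the box as they are.

Things in the scene. Friction and masses are not known exactly. Their poses are not given: they have to be found in the camera images.
- socket_box: grey steel socket box, 150 (x) x 360 (y) x 56 mm high, screwed to the bench. Origin: centre of its underside, on the bench; z up, its y axis runs along the key row from place 4 towards the main switch. On its lid: the four keys in a row along y (38 mm to -x of the middle), behind them (30 mm to +x) a row of four outlets, and at the +y end the main switch
- place_1 (a point): place 1 of the key row, the one next to the main switch: a point on the box lid (56 mm above the bench), straight under the centre of the key there
- place_2 (a point): place 2 of the key row, the second from the main switch, 70 mm along from place 1: a point on the box lid (56 mm above the bench), straight under the centre of the key there
- place_3 (a point): place 3 of the key row, the third from the main switch, 70 mm along from place 2: a point on the box lid (56 mm above the bench), straight under the centre of the key there
- place_4 (a point): place 4 of the key row, the fourth from the main switch, 70 mm along from place 3: a point on the box lid (56 mm above the bench), straight under the centre of the key there
- key_a: white square key, one of four alike, 29 x 29 mm, in a fixed black frame (42 x 42 mm, 5 mm high). Origin: centre of its top face, z up. Each key stands in one of the four places; which one varies, and which is latched is to be found. Top above the bench: 70 mm standing up (off), 66.5 mm latched down (on), 62.5 mm pushed as far as it goes
- key_b: another key just like key_a. Push-push action of all four: pushed as far as it goes it clicks over and, let go, an up key stays latched and a latched key springs up. Pushed less far, it returns to where it was
- key_c: another key just like key_a. Feel of all four: an up key begins to give at about 2 N and takes some 0.9 N more per mm; a latched key is met 3.5 mm lower and stays firm up to about 4 N. Clicking over takes about 9 N at the bottom; a push of 12 to 14 N surely does it
- key_d: another key just like key_a
- main_switch (a joint): rotary main switch, grey bar knob about 36 mm across and 45 mm high on the lid at the +y end, 63 mm along from place 1 and 34 mm behind the key row; rad, 0 as it stands; not to be turned
- charger (a joint): black plug-in charger, 36 x 36 mm and 35 mm high above the lid, standing in one of the four outlets (which one varies), its middle 68 mm behind (+x of) the key of that outlet; m it has been pulled out, 0 = fully in; not to be disturbed
- glue: loose glue bottle, 58 mm across, 165 mm high, standing near the box's -y end. Origin: centre of its underside
- mallet: loose wooden mallet lying near the box's +y end: head a 60 mm cylinder 105 mm long, handle 22 mm thick, 245 mm long in all. Origin on the bench below the middle of the mallet, head 90 mm to +x
- toy: loose small wooden model, base 70 x 90 mm, 86 mm high, standing behind the box (+x). Origin: centre of its underside

How it is judged (in metres and radians):
On the way, in this order (a step that is already met when the one before it is completed fails the run):
1. the key next to the main switch is touched from above with a fingertip, while the latched key is still down (((horizontal distance between key_a and place_1 below 0.012 m and contact force between key_a and the fingers above 0.3 N and z of the grasp point in the frame of key_a above 0.004 m) or (horizontal distance between key_b and place_1 below 0.012 m and contact force between key_b and the fingers above 0.3 N and z of the grasp point in the frame of key_b above 0.004 m) or (horizontal distance between key_c and place_1 below 0.012 m and contact force between key_c and the fingers above 0.3 N and z of the grasp point in the frame of key_c above 0.004 m) or (horizontal distance between key_d and place_1 below 0.012 m and contact force between key_d and the fingers above 0.3 N and z of the grasp point in the frame of key_d above 0.004 m)) and z of any of key_a, key_b, key_c, key_d in the frame of socket_box below 0.0675 m), for 0.02 s.
2. the key in the second place is touched from above with a fingertip, while the latched key is still down (((horizontal distance between key_a and place_2 below 0.012 m and contact force between key_a and the fingers above 0.3 N and z of the grasp point in the frame of key_a above 0.004 m) or (horizontal distance between key_b and place_2 below 0.012 m and contact force between key_b and the fingers above 0.3 N and z of the grasp point in the frame of key_b above 0.004 m) or (horizontal distance between key_c and place_2 below 0.012 m and contact force between key_c and the fingers above 0.3 N and z of the grasp point in the frame of key_c above 0.004 m) or (horizontal distance between key_d and place_2 below 0.012 m and contact force between key_d and the fingers above 0.3 N and z of the grasp point in the frame of key_d above 0.004 m)) and z of any of key_a, key_b, key_c, key_d in the frame of socket_box below 0.0675 m), for 0.02 s.
3. the key in the third place is touched from above with a fingertip, while the latched key is still down (((horizontal distance between key_a and place_3 below 0.012 m and contact force between key_a and the fingers above 0.3 N and z of the grasp point in the frame of key_a above 0.004 m) or (horizontal distance between key_b and place_3 below 0.012 m and contact force between key_b and the fingers above 0.3 N and z of the grasp point in the frame of key_b above 0.004 m) or (horizontal distance between key_c and place_3 below 0.012 m and contact force between key_c and the fingers above 0.3 N and z of the grasp point in the frame of key_c above 0.004 m) or (horizontal distance between key_d and place_3 below 0.012 m and contact force between key_d and the fingers above 0.3 N and z of the grasp point in the frame of key_d above 0.004 m)) and z of any of key_a, key_b, key_c, key_d in the frame of socket_box below 0.0675 m), for 0.02 s.
4. the key in the fourth place is touched from above with a fingertip, while the latched key is still down (((horizontal distance between key_a and place_4 below 0.012 m and contact force between key_a and the fingers above 0.3 N and z of the grasp point in the frame of key_a above 0.004 m) or (horizontal distance between key_b and place_4 below 0.012 m and contact force between key_b and the fingers above 0.3 N and z of the grasp point in the frame of key_b above 0.004 m) or (horizontal distance between key_c and place_4 below 0.012 m and contact force between key_c and the fingers above 0.3 N and z of the grasp point in the frame of key_c above 0.004 m) or (horizontal distance between key_d and place_4 below 0.012 m and contact force between key_d and the fingers above 0.3 N and z of the grasp point in the frame of key_d above 0.004 m)) and z of any of key_a, key_b, key_c, key_d in the frame of socket_box below 0.0675 m), for 0.02 s.
At the end, for the whole second after the job is handed in: all four keys stand up (tops within 1.2 mm of their up height), the main switch unturned (0.2 rad), the charger fully in (4 mm) and the bottle, mallet and model where they stood (30 mm) (z of each of key_a, key_b, key_c, key_d in the frame of socket_box above 0.0688 m and value of joint main_switch below 0.2 rad and value of joint charger below 0.004 m and distance of each of glue, mallet, toy from where it was at the start of the episode below 0.03 m); the robot touches nothing.
It fails at once if another key is pressed down to its click (more than 6.5 mm) while one is still down ((z of key_a in the frame of socket_box below 0.0635 m and z of any of key_b, key_c, key_d in the frame of socket_box below 0.0675 m) or (z of key_b in the frame of socket_box below 0.0635 m and z of any of key_a, key_c, key_d in the frame of socket_box below 0.0675 m) or (z of key_c in the frame of socket_box below 0.0635 m and z of any of key_a, key_b, key_d in the frame of socket_box below 0.0675 m) or (z of key_d in the frame of socket_box below 0.0635 m and z of any of key_a, key_b, key_c in the frame of socket_box below 0.0675 m)).
It fails at once if the main switch is turned (more than 0.2 rad) (value of joint main_switch above 0.2 rad).
It fails at once if the charger is pulled out of its outlet (more than 4 mm) (value of joint charger above 0.004 m).
It fails at once if the bottle, the mallet or the model is lifted, carried or pushed away (more than 30 mm) (distance of any of glue, mallet, toy from where it was at the start of the episode above 0.03 m).
It fails at once if the bottle or the model is tipped (more than 0.3 rad) (angle between any of glue, toy's own z axis and vertical above 0.3 rad).
It also fails if it takes over 48 s, if anything falls off the work surface, if the arm or the gripper's body presses on something with over 40 N, if the wrist force passes 120 N, or if a joint passes its speed limit or range.

ROBOT

A 7-joint arm with a two-finger parallel gripper is mounted at the origin on the work surface. World frame = base frame: x ahead of the robot, y to its left, z up, the work surface at z = 0. Lengths are in m, angles in degrees, forces in N, time in s.
With the tool pointing down it reaches from about 0.35 to 0.9 m from the base axis. Payload 8.1 kg.
Tool frame: the origin (TCP) lies at the very end of the fingers, on their centre line; the grasp point (between the pads) lies env.grip_point_offset behind it (env.grip_point_offset is the distance from the TCP to the grasp point, in m); z points along the fingers, y is the line along which they close (so a half turn about z gives the same grasp; the last joint's range is limited). The gripper opens to 92 mm and grips with 3 to 60 N. Pads are 19 mm wide; open, the fingers measure 130 mm over their backs; the gripper's body (75 mm by 190 mm) begins 47 mm behind the grasp point.
Start: joints at [71.127, 24.895, 1.432, 90.138, -0.665, 64.973, -4.303], TCP at [0.141, -0.609, 0.227] pointing down, gripper open.
Joint ranges: [-149.89, 149.89], [-25.12, 119.58], [-72.63, 75.52], [4.76, 147.25], [-75.54, 255.54], [6.69, 114.76], [-157.13, 157.13]. Speed limits (degrees/s): [127.2, 127.2, 172.46, 172.46, 180, 180, 180].

INTERFACE

Orientations are given as [roll, pitch, yaw] about the fixed x, y, z axes, in that order (R = Rz(yaw) Ry(pitch) Rx(roll)).
In Python, from station import env gives the robot as it stands.
- The arm moves only by the tool carry_out, never from a script. Its argument "rows" is a list of rows, each a list of 7 numbers: the turn, a rotation vector about the tool's x, y, z in rad, then the shift along the tool's x, y, z in cm, then the closure, from -1 (fully open) to 1 (shut). In form: [[ax, ay, az, tx, ty, tz, jaw], ...]. A call has 1 to 10 rows; each row shifts and turns the commanded pose from where the row before left it, along the tool's axes as they then stand; what a row does not reach is not made up. A row lasts 1/8 s, in which the tool goes at most 62.5 mm and 10.7 degrees, less where a joint would pass 70% of its speed; a pose out of reach is approached as far as the arm can. A call is refused whole if a number of a shift passes 6.25 or a number of a turn 0.188, either way. A call with a gripper value outside its range is refused whole. The fingers move at their own pace and stop on an object; "squeeze" is the grip in N (left out, the last holds). Time passes only in rows, so rows that do not move let the fingers close. It gives the time, the measured TCP pose, the force, the opening and the grip force at its end, in the units of the state.
- env.sense(): the state, without advancing time (a new reading comes with each control period).
- env.camera(name): name is "side" or "top" or "wrist"; returns a dict with "img" (384x512x3 uint8, red, green, blue), "K" (3x3 intrinsics, pixels), "position" and "attitude" of the camera in the world. Camera axes: x right, y up, looking along -z (the intrinsics and any distortion apply to the point x, -y, -z); pixel columns grow to the right and rows downward; lengths in m; the calibration is good to about 2 mm. A picture is of the moment at which its call begins. There is no depth.
- env.hand_in(): hands the job in; it is judged then, once.
Trained networks look in the newest picture that a camera, given by its name, has taken for a name from the list of things; names that differ only in an ending like _2 or _b are one class to them, and where a whole thing is asked for, a point or a joint stands for the part that bears it (a point fixed in the world has none). Each returns a list of dicts, best first, with "p" (0 to 1); they miss things now and then, are a little off and sometimes report something else, mostly with a low value. They report only what shows in the picture. A call takes as long as a camera call.
- env.regions_of(camera, target): "region" (384x512 bool, what is visible of it) and "box" ([left, top, right, bottom] in pixels, round what is visible of it).
The state is a dict: "clock": time; "joints": joint angles; "dq": joint speeds; "joint_efforts": joint torques, N m; "eef_pos": TCP position; "ee_rot": TCP orientation; "wrist_force": force on the tool from outside, world axes, zero at the start; "wrist_torque": the same for the moment, N m; "width": finger opening in m; "finger_force": force on a finger pad.
Only numpy, scipy, OpenCV 4.12 (cv2) and the standard library are available. Lean on these libraries where they do the work, as an engineer would, in place of code of your own. Each camera call takes 0.05 s, during which the arm holds its last target. There are 200 camera calls.

## Working session

There is one attempt and no reset: what is moved stays moved. The work goes in short steps, Python scripts to look and compute and a tool call to move; the robot and the scene stay as the last step left them, time stands still between calls to the robot, and variables do not carry over. Pictures are saved under pics/ and viewed, at most 10 in all, crops included, and the job is handed in when it is done.

Besides the shell and the picture viewer there is one more tool, called after ">>>" by a JSON object that holds its "api" and its "payload". carry_out: Moves the arm, as the interface text tells. Its arguments: {"type":"object","properties":{"rows":{"type":"array"},"squeeze":{"type":"number"}},"required":["rows"]}

```bash
mkdir -p pics; ls
cat > h.py <<'E'
from station import env
import numpy as np, cv2
from scipy.spatial.transform import Rotation as R
def rot(a):
    a=np.array(a,float)
    return a if a.shape==(3,3) else (R.from_quat(a).as_matrix() if a.size==4 else R.from_euler('xyz',a,degrees=True).as_matrix())
def ray(c,uv):
    K=np.array(c['K']); d=np.linalg.inv(K)@[uv[0],uv[1],1]; return rot(c['attitude'])@[d[0],-d[1],-d[2]]
def onz(c,uv,z):
    d=ray(c,uv); p=np.array(c['position']); return p+d*(z-p[2])/d[2]
def proj(c,P):
    q=rot(c['attitude']).T@(np.array(P)-np.array(c['position'])); q=np.array(c['K'])@[q[0],-q[1],-q[2]]; return q[:2]/q[2]
E
python3 - <<'E'
from h import *
print(env.grip_point_offset, env.sense())
ims=[]
for n in ['top','side','wrist']:
    c=env.camera(n); cv2.imwrite(f'pics/{n}0.png',c['img'][:,:,::-1]); print(n,[ (k,np.round(v,4).tolist()) for k,v in c.items() if k!='img'])
    for t in ['socket_box','key_a','main_switch','charger','glue','mallet','toy']:
        for r in env.regions_of(n,t): 
            if r['p']>.3:
                ys,xs=np.nonzero(r['region']); print(n,t,round(r['p'],2),np.round(r['box']),xs.mean().round(1),ys.mean().round(1), onz(c,(xs.mean(),ys.mean()),.07).round(3))
E
```

```text
pics
0.0188 {'clock': 0.0, 'joints': array([71.12833976, 24.93574355,  1.43071536, 90.18963007, -0.6650675 ,
       64.97268673, -4.30204763]), 'dq': array([ 0.00237957, -0.03419389,  0.13677701, -0.06809191,  0.0063473 ,
       -0.04940081,  0.04312371]), 'joint_efforts': array([-6.27362642e-04, -6.67861748e+01,  9.84819755e-01, -3.14452708e+01,
       -6.04838971e-02,  4.30455117e-02,  1.94097893e-04]), 'eef_pos': array([ 0.14035342, -0.6085099 ,  0.22594905]), 'ee_rot': array([-1.79910582e+02,  7.69170103e-03,  1.29899132e+01]), 'wrist_force': array([-0.03448422,  0.011351  ,  0.45056454]), 'wrist_torque': array([-0.08251971,  0.02994384, -0.027505  ]), 'finger_force': 0.0, 'width': 0.09186104290131855}
top [('K', [[435.6012, 0.0, 258.7608], [0.0, 435.6012, 193.1651], [0.0, 0.0, 1.0]]), ('position', [0.5002, 0.0332, 1.0493]), ('attitude', [7.7915, 1.7399, -90.2592])]
top socket_box 0.94 [199. 182. 370. 255.] 279.8 217.7 [0.578 0.015 0.07 ]
top key_a 0.7 [278. 226. 292. 241.] 284.2 233.3 [0.543 0.006 0.07 ]
top key_a 0.58 [302. 221. 322. 239.] 314.4 232.0 [ 0.546 -0.062  0.07 ]
top
[... 1146 characters left out ...]
5.5 234.6 [ 0.586 -0.104  0.07 ]
side charger 0.58 [225. 197. 241. 214.] 230.0 202.9 [0.613 0.018 0.07 ]
side glue 0.82 [206. 249. 241. 346.] 224.3 301.1 [ 0.607 -0.278  0.07 ]
side glue 0.51 [174. 170. 257. 302.] 215.8 233.5 [ 0.586 -0.101  0.07 ]
side glue 0.45 [206. 169. 223. 186.] 215.0 174.9 [0.572 0.162 0.07 ]
side mallet 0.74 [185. 146. 264. 176.] 234.5 162.3 [0.623 0.244 0.07 ]
side mallet 0.51 [270. 177. 309. 224.] 290.4 203.2 [0.751 0.016 0.07 ]
side toy 0.64 [270. 176. 308. 223.] 290.0 202.9 [0.75  0.018 0.07 ]
wrist [('K', [[302.6255, 0.0, 256.3912], [0.0, 302.6255, 188.9661], [0.0, 0.0, 1.0]]), ('position', [0.2157, -0.5912, 0.3844]), ('attitude', [-16.6724, -0.0376, -77.0405])]
```

Run:
```python
import cv2,numpy as np
a=cv2.imread('pics/top0.png')[110:290,100:450]; b=cv2.imread('pics/side0.png')[130:350,150:330]
cv2.imwrite('pics/t.png',cv2.resize(a,None,fx=2.2,fy=2.2,interpolation=2)); cv2.imwrite('pics/s.png',cv2.resize(b,None,fx=2.7,fy=2.7,interpolation=2))
```

```text
(no output)
```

View pics/t.png

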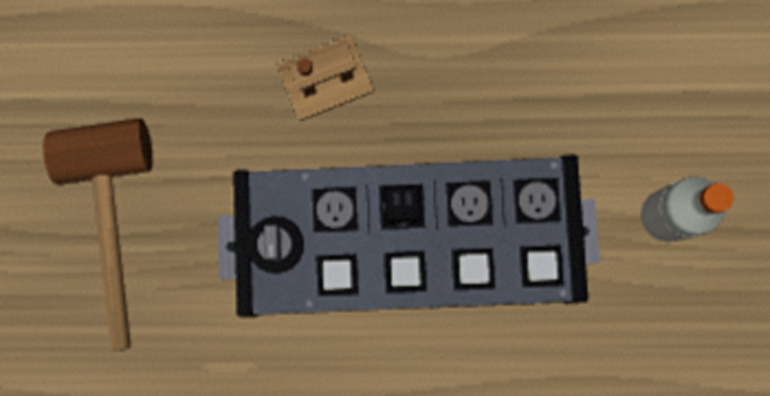

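View pics/s.png

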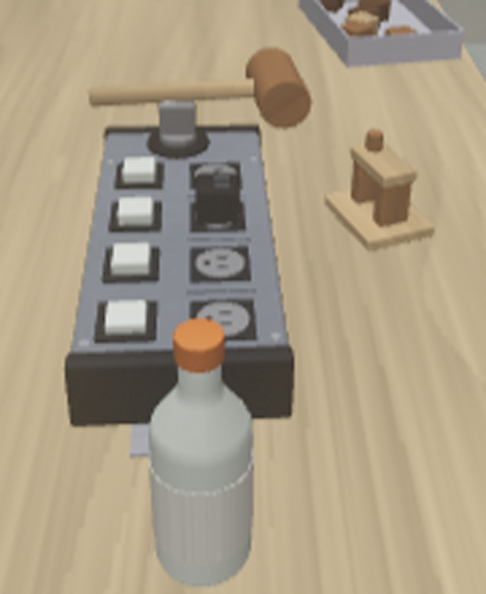

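The top crop shows the four white keys at crop pixels (337,275), (405,271), (473,268) and (543,265). The switch is at the left (275,242), the charger is in outlet 2, and the bottle is beyond place 4. The side view shows the same row at (139,170), (135,211), (131,260) and (125,318).

```bash
cat >> h.py <<'E'
def tri(cs,uvs):
    A=np.zeros((3,3));b=np.zeros(3)
    for c,uv in zip(cs,uvs):
        d=ray(c,uv); d/=np.linalg.norm(d); M=np.eye(3)-np.outer(d,d); A+=M; b+=M@np.array(c['position'])
    return np.linalg.solve(A,b)
def white(c,uvs,r=11,th=.82):
    g=c['img'].min(2).astype(float); o=[]
    for u,v in uvs:
        u,v=int(u),int(v); w=g[v-r:v+r+1,u-r:u+r+1]; m=(w>th*w.max()).astype(np.uint8)
        n,l,s,ce=cv2.connectedComponentsWithStats(m); k=1+np.argmax(s[1:,4]); o.append((ce[k][0]+u-r,ce[k][1]+v-r,s[k,4]))
    return np.array(o)
E
python3 - <<'E'
from h import *
t=env.camera('top'); s=env.camera('side')
a=white(t,[(253,235),(284,233),(315,232),(347,230)])
b=white(s,[(150+139/2.7,130+170/2.7),(200,208),(198.5,226),(196,247.7)],8)
print(a,b)
P=[]
for i in range(4): 
    p=tri([t,s],[a[i,:2],b[i,:2]]); print(p.round(4), onz(t,a[i],.07).round(4), proj(t,p)-a[i,:2])
    P.append(onz(t,a[i],.07))
P=np.array(P); d=P[0]-P[3]; print('len',np.linalg.norm(d), 'yaw', np.degrees(np.arctan2(-d[0],d[1])))
E
```

```text
[[252.53846154 234.46153846 143.        ]
 [283.44029851 233.08955224 134.        ]
 [314.97916667 231.64583333 144.        ]
 [346.05594406 230.44755245 143.        ]] [[200.89705882 190.69117647  68.        ]
 [199.5        206.          84.        ]
 [197.93333333 223.53333333 105.        ]
 [196.28057554 245.71942446 139.        ]]
[0.5416 0.0768 0.0693] [0.541  0.0767 0.07  ] [-0.03206169 -0.23249733]
[0.5442 0.0075 0.0681] [0.5437 0.0075 0.07  ] [-0.02890299 -0.19188757]
[ 0.547  -0.063   0.0684] [ 0.5465 -0.063   0.07  ] [-0.03361592 -0.20369892]
[ 0.5497 -0.1328  0.0649] [ 0.5488 -0.1321  0.07  ] [-0.05785917 -0.3194312 ]
len 0.20892880550519793 yaw 2.1157003114640007
```

>>> {"api": "carry_out", "payload": {"rows": [[0,0,-0.173,0,0,0,1],[0,0,-0.173,0,0,0,1],[0,0,-0.173,0,0,0,1],[0,0,-0.173,0,0,0,1],[0,0,-0.173,0,0,0,1],[0,0,-0.173,0,0,0,1],[0,0,-0.173,0,0,0,1],[0,0,-0.173,0,0,0,1],[0,0,0,0,0,0,1]], "squeeze": 10}}

```text
clock: 2.42
eef_pos: [0.1403, -0.6091, 0.2267]
ee_rot: [180.0, -0.0, 92.2]
wrist_force: [-0.0, 0.7, -0.4]
width: 0.0067
finger_force: 0.0
```

>>> {"api": "carry_out", "payload": {"rows": [[0,0,0,4.78,3.05,0,1],[0,0,0,4.78,3.05,0,1],[0,0,0,4.78,3.05,0,1],[0,0,0,4.78,3.05,0,1],[0,0,0,4.78,3.05,0,1],[0,0,0,4.78,3.05,0,1],[0,0,0,4.78,3.05,0,1],[0,0,0,4.78,3.05,0,1],[0,0,0,4.78,3.05,0,1],[0,0,0,4.78,3.05,0,1]]}}

```text
clock: 3.68
eef_pos: [0.427, -0.1177, 0.2271]
ee_rot: [179.9, 0.0, 92.0]
wrist_force: [0.9, -0.8, -0.7]
width: 0.0004
finger_force: 0.0
```

>>> {"api": "carry_out", "payload": {"rows": [[0,0,0,4.78,3.05,0,1],[0,0,0,4.78,3.05,0,1],[0,0,0,4.78,3.05,0,1],[0,0,0,4.78,3.05,0,1],[0,0,0,0,0,0,1],[0,0,0,0,0,0,1]]}}

```text
clock: 4.42
eef_pos: [0.5402, 0.0765, 0.2264]
ee_rot: [-180.0, 0.0, 92.1]
wrist_force: [-0.8, 0.3, -0.5]
width: 0.0001
finger_force: 0.0
```

>>> {"api": "carry_out", "payload": {"rows": [[0,0,0,0,0.08,5,1],[0,0,0,0,0,5,1],[0,0,0,0,0,4,1],[0,0,0,0,0,1,1],[0,0,0,0,0,0,1],[0,0,0,0,0,0,1],[0,0,0,0,0,0,1]]}}

```text
clock: 5.3
eef_pos: [0.5422, 0.0768, 0.0781]
ee_rot: [179.9, -0.0, 92.3]
wrist_force: [-0.1, -0.0, 0.2]
width: 0.0008
finger_force: 0.0
```

Run:
```python
from h import *
c=env.camera('wrist'); cv2.imwrite('pics/w1.png',c['img'][:,:,::-1])
P=[[.541,.0767,.07],[.5437,.0075,.07],[.5465,-.063,.07]]
for p in P: print(proj(c,p))
for r in env.regions_of('wrist','key_a'): print(r['p'],r['box'],onz(c,np.argwhere(r['region']).mean(0)[::-1],.07))
print([env.sense()[k] for k in('eef_pos','wrist_force')])
```

```text
[255.07066888 234.19018306]
[255.21425715 329.50472945]
[255.40129142 408.98832738]
0.75 [233.4, 203.3, 280.3, 228.7] [0.54074426 0.08997324 0.07      ]
0.67 [251.7, 303.9, 263.1, 318.0] [0.54365529 0.0223487  0.07      ]
[array([0.54179422, 0.07675782, 0.07761453]), array([ 0.37884741,  0.27312798, -1.0035771 ])]
```

View pics/w1.png

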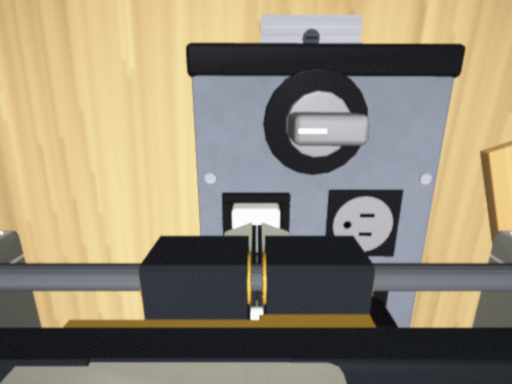

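The closed fingertips stand over key 1: its far half shows at columns 233–280, rows 203–228. The switch is clear above it, at about (318,125).

>>> {"api": "carry_out", "payload": {"rows": [[0,0,0,0,0,0.4,1],[0,0,0,0,0,0,1],[0,0,0,0,0,0,1],[0,0,0,0,0,0,1]]}}

```text
clock: 5.9
eef_pos: [0.5413, 0.0768, 0.0727]
ee_rot: [-180.0, 0.0, 92.3]
wrist_force: [-0.1, -0.2, 0.2]
width: 0.0005
finger_force: 0.0
```

>>> {"api": "carry_out", "payload": {"rows": [[0,0,0,0,0,0.1,1],[0,0,0,0,0,0.1,1],[0,0,0,0,0,0,1],[0,0,0,0,0,0,1],[0,0,0,0,0,0,1]]}}

```text
clock: 6.52
eef_pos: [0.5413, 0.0767, 0.0707]
ee_rot: [180.0, 0.0, 92.3]
wrist_force: [0.7, 0.3, -0.8]
width: 0.0006
finger_force: 0.0
```

>>> {"api": "carry_out", "payload": {"rows": [[0,0,0,0,0,0.1,1],[0,0,0,0,0,0.05,1],[0,0,0,0,0,0,1],[0,0,0,0,0,0,1],[0,0,0,0,0,0,1]]}}

```text
clock: 7.15
eef_pos: [0.5413, 0.0767, 0.0693]
ee_rot: [180.0, 0.0, 92.3]
wrist_force: [-0.9, -0.3, 2.6]
width: 0.0005
finger_force: 1.3
```

>>> {"api": "carry_out", "payload": {"rows": [[0,0,0,0,0,0.1,1],[0,0,0,0,0,0,1],[0,0,0,0,0,0,1],[0,0,0,0,0,0,1]]}}

```text
clock: 7.65
eef_pos: [0.5414, 0.0768, 0.0683]
ee_rot: [180.0, -0.0, 92.3]
wrist_force: [-0.3, -0.1, 3.7]
width: 0.0001
finger_force: 1.8
```

>>> {"api": "carry_out", "payload": {"rows": [[0,0,0,0,0,-2.4,1],[0,0,0,-3.5,0,0,1],[0,0,0,-3.5,0,0,1],[0,0,0,0,0,0,1],[0,0,0,0,0,1.5,1],[0,0,0,0,0,0.5,1],[0,0,0,0,0,0,1],[0,0,0,0,0,0,1]]}}

```text
clock: 8.65
eef_pos: [0.5441, 0.0074, 0.0722]
ee_rot: [-180.0, -0.0, 92.3]
wrist_force: [1.3, -0.7, -0.5]
width: 0.0004
finger_force: 0.0
```

>>> {"api": "carry_out", "payload": {"rows": [[0,0,0,0,0,0.1,1],[0,0,0,0,0,0.1,1],[0,0,0,0,0,0.1,1],[0,0,0,0,0,0,1],[0,0,0,0,0,0,1],[0,0,0,0,0,0,1]]}}

```text
clock: 9.4
eef_pos: [0.5442, 0.0068, 0.0693]
ee_rot: [180.0, -0.0, 92.3]
wrist_force: [-0.6, -0.4, 2.2]
width: 0.0007
finger_force: 1.3
```

Key 2 is up: it gives at 69.3 mm with 2.2 N. Next is place 3.

>>> {"api": "carry_out", "payload": {"rows": [[0,0,0,0,0,-2.4,1],[0,0,0,-3.5,0,0,1],[0,0,0,-3.5,0,0,1],[0,0,0,0,0,0,1],[0,0,0,0,0,1.5,1],[0,0,0,0,0,0.6,1],[0,0,0,0,0,0,1],[0,0,0,0,0,0,1]]}}

```text
clock: 10.4
eef_pos: [0.5469, -0.0625, 0.0722]
ee_rot: [-180.0, -0.0, 92.3]
wrist_force: [-0.6, -0.4, 0.7]
width: 0.0002
finger_force: 0.0
```

>>> {"api": "carry_out", "payload": {"rows": [[0,0,0,0,0,0.1,1],[0,0,0,0,0,0.1,1],[0,0,0,0,0,0.1,1],[0,0,0,0,0,0,1],[0,0,0,0,0,0,1],[0,0,0,0,0,0,1]]}}

```text
clock: 11.15
eef_pos: [0.547, -0.0632, 0.0693]
ee_rot: [180.0, 0.0, 92.3]
wrist_force: [-0.7, -0.5, 3.7]
width: 0.0003
finger_force: 1.3
```

Key 3 is up too. On to place 4.

>>> {"api": "carry_out", "payload": {"rows": [[0,0,0,0,0,-2.4,1],[0,0,0,-3.5,0,0,1],[0,0,0,-3.5,0,0,1],[0,0,0,0,0,0,1],[0,0,0,0,0,1.5,1],[0,0,0,0,0,0.6,1],[0,0,0,0,0,0,1],[0,0,0,0,0,0,1]]}}

```text
clock: 12.15
eef_pos: [0.5498, -0.1325, 0.0723]
ee_rot: [180.0, -0.0, 92.3]
wrist_force: [0.2, -0.4, 0.6]
width: 0.0002
finger_force: 0.0
```

>>> {"api": "carry_out", "payload": {"rows": [[0,0,0,0,0,0.1,1],[0,0,0,0,0,0.1,1],[0,0,0,0,0,0.1,1],[0,0,0,0,0,0,1],[0,0,0,0,0,0,1],[0,0,0,0,0,0,1]]}}

```text
clock: 12.9
eef_pos: [0.5497, -0.1331, 0.0693]
ee_rot: [180.0, 0.0, 92.3]
wrist_force: [-0.3, -0.3, 1.1]
width: 0.0003
finger_force: 0.0
```

No contact on key 4 at 69.3 mm, so it must be the latched one. I'll touch it lower down.

>>> {"api": "carry_out", "payload": {"rows": [[0,0,0,0,0,0.1,1],[0,0,0,0,0,0.1,1],[0,0,0,0,0,0.1,1],[0,0,0,0,0,0,1],[0,0,0,0,0,0,1],[0,0,0,0,0,0,1]]}}

```text
clock: 13.65
eef_pos: [0.5497, -0.1331, 0.0664]
ee_rot: [180.0, 0.0, 92.3]
wrist_force: [-1.7, -0.3, 4.6]
width: 0.0005
finger_force: 2.5
```

Key 4 is met at 66.4 mm and stays firm at 4.6 N, so it is latched. Now I'll press it right down.

>>> {"api": "carry_out", "payload": {"rows": [[0,0,0,0,0,0.1,1],[0,0,0,0,0,0.1,1],[0,0,0,0,0,0.1,1],[0,0,0,0,0,0.1,1],[0,0,0,0,0,0,1],[0,0,0,0,0,0,1]]}}

```text
clock: 14.4
eef_pos: [0.5497, -0.1331, 0.0628]
ee_rot: [180.0, 0.0, 92.3]
wrist_force: [-3.9, 0.1, 11.6]
width: 0.0004
finger_force: 5.8
```

>>> {"api": "carry_out", "payload": {"rows": [[0,0,0,0,0,0.05,1],[0,0,0,0,0,0,1],[0,0,0,0,0,0,1]]}}

```text
clock: 14.78
eef_pos: [0.5497, -0.1331, 0.0627]
ee_rot: [180.0, 0.0, 92.3]
wrist_force: [-5.9, 0.1, 16.5]
width: 0.0002
finger_force: 7.9
```

>>> {"api": "carry_out", "payload": {"rows": [[0,0,0,0,0,-0.5,1],[0,0,0,0,0,-1.2,1],[0,0,0,0,0,0,1],[0,0,0,0,0,0.6,1],[0,0,0,0,0,0.2,1],[0,0,0,0,0,0.15,1],[0,0,0,0,0,0,1],[0,0,0,0,0,0,1],[0,0,0,0,0,0,1]]}}

```text
clock: 15.9
eef_pos: [0.5497, -0.1331, 0.0693]
ee_rot: [180.0, 0.0, 92.3]
wrist_force: [-1.2, 0.6, 2.3]
width: 0.0007
finger_force: 1.3
```

>>> {"api": "carry_out", "payload": {"rows": [[0,0,0,0,0,-2,1],[0,0,0,0,0,-5,1],[0,0,0,0,-2,-5,1],[0,0,0,0,-5,0,1],[0,0,0,0,-5,0,1],[0,0,0,0,0,0,1],[0,0,0,0,0,0,1]]}}

```text
clock: 16.77
eef_pos: [0.4307, -0.1381, 0.1897]
ee_rot: [179.9, 0.0, 92.3]
wrist_force: [-0.3, 0.7, 0.8]
width: 0.0005
finger_force: 0.0
```

Run:
```python
from h import *
c=env.camera('side'); cv2.imwrite('pics/s2.png',cv2.resize(c['img'][130:350,150:330,::-1],None,fx=2.7,fy=2.7,interpolation=2))
print(white(c,[(150+139/2.7,130+170/2.7),(200,208),(198.5,226),(196,247.7)],8))
```

```text
[[200.89705882 190.69117647  68.        ]
 [199.5        206.          84.        ]
 [197.93333333 223.53333333 105.        ]
 [195.99300699 244.44755245 143.        ]]
```

View pics/s2.png

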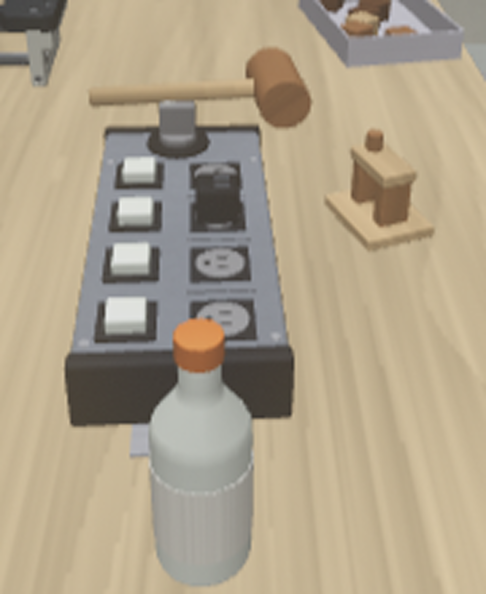

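Key 4, at about (126,315), now stands higher than before, and the re-touch found it at its up height. The other keys, switch, charger, bottle, mallet and model are where they were, and the arm is clear.

```bash
python3 -c "
from station import env
print(env.hand_in())"
```

```text
the job is handed in; nothing more can be done
None
```

I tapped all four keys in order and found the latched one at place 4; I pressed it right down and it sprang up, all four keys now stand up, nothing else was moved, and the job is handed in (the hand-in gave no verdict).

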